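# Make up two pest-control kits on an office desk

### The arm

A 7-joint arm with a two-finger parallel gripper is mounted at the origin on the work surface. World frame = base frame: x ahead of the robot, y to its left, z up, the work surface at z = 0. Lengths are in mm, angles in rad, forces in N, time in s.
With the tool pointing down it reaches from about 425 to 875 mm from the base axis. Payload 4.7 kg.
Tool frame: the origin (TCP) lies at the very end of the fingers, on their centre line; the grasp point (between the pads) lies 19 mm behind it; z points along the fingers, y is the line along which they close (so a half turn about z gives the same grasp; the last joint's range is limited). The gripper opens to 85 mm and grips with 20 to 120 N. Pads are 22 mm wide; open, the fingers measure 114 mm over their backs; the gripper's body (76 mm by 85 mm) begins 54 mm behind the grasp point. The pads swing forward as they close: fully open they stand 13 mm farther back than shut.
Start: joints at [-1.135, 0.321, -0.07, 1.45, 0.023, 1.371, -0.057], TCP at [266.14, 593.038, 231.349] pointing down, gripper open.
Joint ranges: [-2.86, 2.86], [-0.3, 2.09], [-1.38, 1.24], [0.06, 2.45], [-1.56, 4.7], [0.09, 2.05], [-2.69, 2.69]. Speed limits (rad/s): [2.57, 2.57, 3.14, 3.14, 3.14, 3.14, 3.14].

### API

Orientations are given as a rotation vector (axis times angle).
In Python, from station import status, cams, arm gives the robot as it stands.
- The arm moves only by the tool drive_tool, never from a script. Its argument "series" is a list of rows, each a list of 3 entries, a list of its own where there are three numbers: the closure, from 0 (fully open) to 1 (shut), then the shift along the world's x, y, z in mm, then the turn about the world's z in rad. A call has 1 to 5 rows; each row is the pose to reach, as a shift and turn from the pose commanded when the call began; what a row does not reach only later rows make up. A row lasts 1/10 s, in which the tool goes at most 50 mm and 8.59 degrees, less where a joint would pass 70% of its speed; a pose out of reach is approached as far as the arm can. A call with a gripper value outside its range is refused whole. The fingers move at their own pace and stop on an object; "newtons" is the grip in N (left out, the last holds). Time passes only in rows, so rows that repeat a pose let the fingers close. It gives the time, the measured TCP pose, the force, the opening and the grip force at its end, in the units of the state.
- status.sense(): the state, without advancing time (a new reading comes with each control period).
- cams.get_image(name): name is "side" or "top" or "wrist"; returns a dict with "color" (400x640x3 uint8, red, green, blue), "mtx" (3x3 intrinsics, pixels), "R" (3x3) and "t" (3): a world point X has camera coordinates R X + t. Camera axes: x right, y down, z forward; pixel columns grow to the right and rows downward; lengths in mm; the calibration is good to about 2 mm. The wrist camera is an equidistant fisheye: a pixel r from the principal point sees the ray r / f radians off the axis. A picture is of the moment at which its call begins. There is no depth.
- arm.close_job(): hands the job in; it is judged then, once.
The state is a dict: "time": time; "qpos": joint angles; "dq": joint speeds; "effort": joint torques, N m; "tool_pos": TCP position; "tool_rot": TCP orientation; "wrist_force": force on the tool from outside, world axes, zero at the start; "moment": the same for the moment, N m; "gripper_width": finger opening in mm; "grasp_force": force on a finger pad.
Only numpy, scipy, OpenCV 4.12 (cv2) and the standard library are available. Lean on these libraries where they do the work, as an engineer would, in place of code of your own. Each camera call takes 0.05 s, during which the arm holds its last target. There are 200 camera calls.

### The job

Make up two treatment kits from the stock in the middle of the desk: into the oblong tray put the long gel cartridge, the steel nozzle (standing on its wide end) and one of the two round bait stations; into the square tray put the square bait station and the other round one. Everything must rest flat on its tray's floor, nothing on the rim or on top of another thing, the stations right way up. The short cartridge is not needed, leave it where it lies, and don't disturb the mouse or the mug.

Things in the scene. Friction and masses are not known exactly. Their poses are not given: they have to be found in the camera images.
- long_cartridge: Long gel cartridge, lying on its side, 135 mm long overall along its x axis: white barrel 28 mm in diameter, a square 34 mm flange (5 mm thick) at the -x end that keeps it from rolling, and a round 34 mm blue cap (16 mm long) at the +x end. Loose. Origin on the barrel's axis at mid-length, 17 mm above whatever it lies on. At the start its x axis points roughly along world +y (within about 15 degrees). About 70 g.
- short_cartridge: Short gel cartridge of the same build, not needed, lying on its side, 80 mm long overall along its x axis: white barrel 28 mm in diameter, a square 34 mm flange (5 mm thick) at the -x end that keeps it from rolling, and a round 34 mm blue cap (16 mm long) at the +x end. Loose. Origin on the barrel's axis at mid-length, 17 mm above whatever it lies on. At the start its x axis points roughly along world +y (within about 15 degrees). About 40 g.
- round_station_1: One round bait station, a black plastic disc 54 mm in diameter and 24 mm high (vertical sides up to 21 mm, then a bevel to the 44 mm wide top with a grey spot), lying flat, loose, about 50 g. Origin at the centre of its underside, z up.
- round_station_2: The other round station, identical to the first: bait station, a black plastic disc 54 mm in diameter and 24 mm high (vertical sides up to 21 mm, then a bevel to the 44 mm wide top with a grey spot), lying flat, loose, about 50 g. Origin at the centre of its underside, z up.
- square_station: Square bait station, a black plastic block 50 x 50 mm and 24 mm high with a 30 mm grey square on top, lying flat, loose, about 50 g. Origin at the centre of its underside, z up, x and y square to its sides; at the start turned at most about 17 degrees from the world axes.
- nozzle: Steel applicator nozzle standing upright on its wide end: a 28 mm diameter cylinder up to 32 mm, then a thin taper (16 to 12 mm) to the top at 55 mm. Loose, about 80 g. Origin at the centre of its underside, z up.
- oblong_tray: Oblong grey plastic kit tray with a low rim, 210 mm along its x axis by 140 mm along y outside, 200 x 130 mm inside. Fixed to the desk. Floor 4 mm thick, rim walls 5 mm thick whose top is 12 mm above the desk (8 mm above the floor). Origin at the centre of its underside, on the desk; z up. It stands to the left or the right of the stock, its x axis within about 17 degrees of world x.
- square_tray: Square grey plastic kit tray with a low rim, 150 x 150 mm outside, 140 x 140 mm inside. Fixed to the desk. Floor 4 mm thick, rim walls 5 mm thick whose top is 12 mm above the desk (8 mm above the floor). Origin at the centre of its underside, on the desk; z up. It stands on the other side of the stock from the oblong tray, turned up to about 20 degrees from the world axes.
- mouse: Black computer mouse, 100 x 58 mm, 32 mm high, beyond the stock; a bystander. Origin at the centre of its underside.
- mug: White mug, 76 mm in diameter, 75 mm high, its handle pointing away from the robot, beyond the stock; a bystander. Origin at the centre of its underside.
Mind the look-alikes: they are no part of the job. What is shaped like the nozzle but yellow is not meant. Leave any brown look-alike of the square_station alone.

How it is judged (in metres and radians):
At the end, for the whole second after the job is handed in: In the oblong tray: long cartridge (level within 3 deg), nozzle, one round station; in the square tray: square station, other round station; inside the rims, on the floors (-2/+2.5 mm), upright within 4.5 deg. Short cartridge within 30 mm of its start. All at rest (x of long_cartridge in the frame of oblong_tray between -0.06 and 0.06 m and y of long_cartridge in the frame of oblong_tray between -0.055 and 0.055 m and z of long_cartridge in the frame of oblong_tray between 0.019 and 0.0235 m and angle between long_cartridge's own x axis and vertical between 1.5208 and 1.6208 rad and x of nozzle in the frame of oblong_tray between -0.09 and 0.09 m and y of nozzle in the frame of oblong_tray between -0.055 and 0.055 m and z of nozzle in the frame of oblong_tray between 0.002 and 0.0065 m and angle between each of nozzle, square_station's own z axis and vertical below 0.08 rad and x of square_station in the frame of square_tray between -0.05 and 0.05 m and y of square_station in the frame of square_tray between -0.05 and 0.05 m and z of square_station in the frame of square_tray between 0.002 and 0.0065 m and (((x of round_station_1 in the frame of oblong_tray between -0.076 and 0.076 m and y of round_station_1 in the frame of oblong_tray between -0.041 and 0.041 m and z of round_station_1 in the frame of oblong_tray between 0.002 and 0.0065 m and angle between round_station_1's own z axis and vertical below 0.08 rad) and (x of round_station_2 in the frame of square_tray between -0.046 and 0.046 m and y of round_station_2 in the frame of square_tray between -0.046 and 0.046 m and z of round_station_2 in the frame of square_tray between 0.002 and 0.0065 m and angle between round_station_2's own z axis and vertical below 0.08 rad)) or ((x of round_station_2 in the frame of oblong_tray between -0.076 and 0.076 m and y of round_station_2 in the frame of oblong_tray between -0.041 and 0.041 m and z of round_station_2 in the frame of oblong_tray between 0.002 and 0.0065 m and angle between round_station_2's own z axis and vertical below 0.08 rad) and (x of round_station_1 in the frame of square_tray between -0.046 and 0.046 m and y of round_station_1 in the frame of square_tray between -0.046 and 0.046 m and z of round_station_1 in the frame of square_tray between 0.002 and 0.0065 m and angle between round_station_1's own z axis and vertical below 0.08 rad))) and distance of short_cartridge from where it was at the start of the episode below 0.03 m and linear speed of each of long_cartridge, short_cartridge, round_station_1, round_station_2, square_station, nozzle below 0.02 m/s); the robot touches nothing.
It fails at once if the mouse or the mug is shifted by more than 20 mm (distance of any of mouse, mug from where it was at the start of the episode above 0.02 m).
It also fails if it takes over 115 s, if anything falls off the work surface, if the arm or the gripper's body presses on something with over 40 N, if the wrist force passes 120 N, or if a joint passes its speed limit or range.

## Working session

There is one attempt and no reset: what is moved stays moved. The work goes in short steps, Python scripts to look and compute and a tool call to move; the robot and the scene stay as the last step left them, time stands still between calls to the robot, and variables do not carry over. Pictures are saved under pics/ and viewed, at most 14 in all, crops included, and the job is handed in when it is done.

Besides the shell and the picture viewer there is one more tool, called after "Request:" in YAML: its name, and indented under it one key for each argument. drive_tool: Moves the arm, as the interface text tells. Its arguments: {"type":"object","properties":{"series":{"type":"array"},"newtons":{"type":"number"}},"required":["series"]}

```bash
mkdir -p pics; ls
python3 - <<'E'
from station import status, cams
import cv2
s=status.sense();print(s['time'],s['tool_pos'],s['tool_rot'],s['gripper_width'])
for n in("top","side"):
    d=cams.get_image(n);cv2.imwrite(f"pics/{n}0.png",d["color"][:,:,::-1]);print(n,d["mtx"].tolist(),d["R"].tolist(),d["t"].tolist())
E
```

```text
pics
0.0 [265.93549251 592.50914757 230.18195593] [-6.57566556e-01 -3.07165979e+00  3.04756534e-03] 85.61639748432422
top [[380.9072522289369, 0.0, 319.1788502474322], [0.0, 380.9072522289369, 205.72106150365198], [0.0, 0.0, 1.0]] [[0.05588544376882997, -0.9984333753937972, -0.0027589988236941267], [-0.9710370205152996, -0.05370864177670372, -0.23281427487864867], [0.2323013602274644, 0.015690019064676753, -0.9725173013053389]] [-23.6533447636951, 617.7976812821099, 760.6916578700132]
side [[471.06346346417826, 0.0, 312.78741425554], [0.0, 471.06346346417826, 201.14397734313732], [0.0, 0.0, 1.0]] [[0.767998192197733, -0.6403700877316743, -0.010243413471208884], [-0.39179549754501686, -0.4571094538260322, -0.7984655504943964], [0.5066310934836775, 0.6172334225893755, -0.6019533513106631]] [-458.7870963063772, 280.3347259584601, 795.1021532604191]
```

View pics/top0.png

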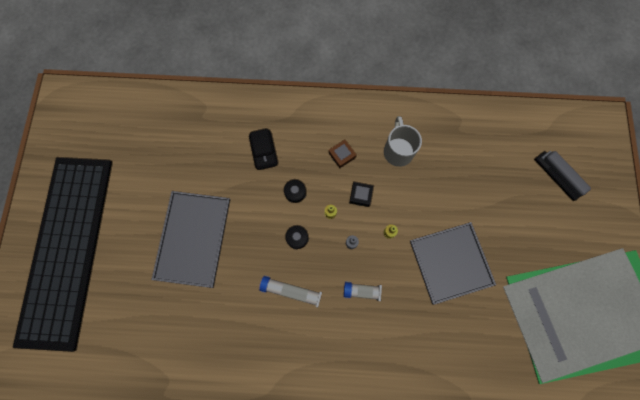

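View pics/side0.png

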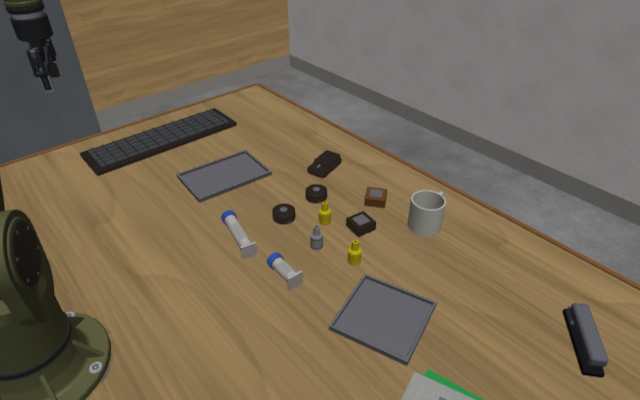

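The top view shows the candidates. Nozzles: steel (352,242), yellow (330,211) and (391,231), which are look-alikes. Squares: black (361,194), brown (342,153), which is a look-alike. Rounds: (295,190) and (297,237). Cartridges: long at (290,292), short at (363,292). The oblong tray is at (192,239) and the square tray at (452,263). I'll check these in a close crop.

Run:
```python
import cv2
a=cv2.imread("pics/top0.png")
cv2.imwrite("pics/c1.png",cv2.convertScaleAbs(cv2.resize(a[175:315,250:410],None,fx=4,fy=4,interpolation=2),alpha=1.6))
b=cv2.hconcat([a[185:295,148:238],a[218:308,405:500][:,:].copy() if 0 else a[210:320,405:500]])
cv2.imwrite("pics/c2.png",cv2.convertScaleAbs(cv2.resize(b,None,fx=4,fy=4,interpolation=2),alpha=1.6))
```

```text
(no output)
```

View pics/c1.png

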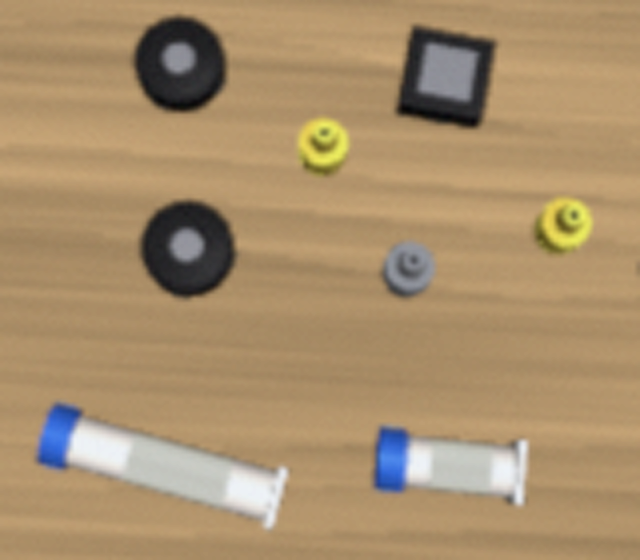

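View pics/c2.png

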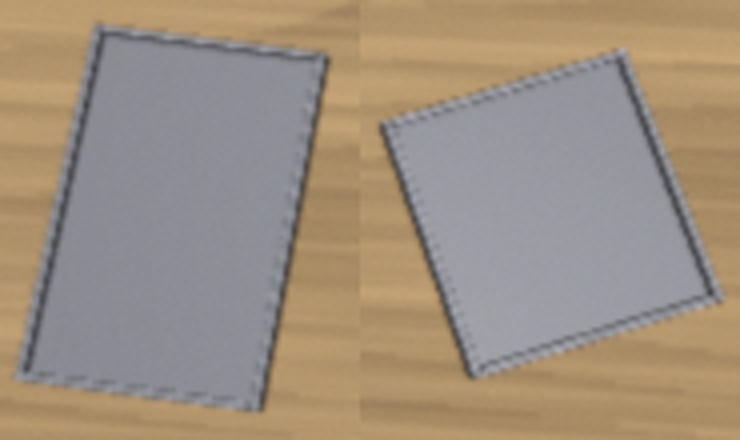

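```bash
cat > h.py <<'E'
import numpy as np, json
M=np.array([[380.9072522289369,0,319.1788502474322],[0,380.9072522289369,205.72106150365198],[0,0,1]])
R=np.array([[0.05588544376882997,-0.9984333753937972,-0.0027589988236941267],[-0.9710370205152996,-0.05370864177670372,-0.23281427487864867],[0.2323013602274644,0.015690019064676753,-0.9725173013053389]])
t=np.array([-23.6533447636951,617.7976812821099,760.6916578700132])
C=-R.T@t
def W(u,v,z):
    d=R.T@np.linalg.inv(M)@[u,v,1]; return (C+d*(z-C[2])/d[2])[:2]
def crop(ou,ov,s=4): return lambda u,v,z: W((u+.5)/s-.5+ou,(v+.5)/s-.5+ov,z)
E
python3 - <<'E'
from h import *
np.set_printoptions(precision=1,suppress=True)
c=crop(250,175)
print("C",C)
for n,a,b in(("long",(48,434),(279,497)),("short",(380,459),(522,472))):
    A,B=c(*a,17),c(*b,17);print(n,(A+B)/2,np.linalg.norm(A-B),np.degrees(np.arctan2(*(A-B)[::-1])))
for n,p,z in(("r1",(179,58),24),("r2",(187,245),24),("sq",(448,72),24),("noz tip",(412,261),55),("noz shoulder",(409,267),28),("y1",(324,146),25),("y2",(565,223),25)):print(n,c(*p,z))
d=c(494,40,24)-c(413,28,24);print("sq edge",np.linalg.norm(d),np.degrees(np.arctan2(d[1],d[0])))
d=c(399,110,24)-c(413,28,24);print("sq edge",np.linalg.norm(d),np.degrees(np.arctan2(d[1],d[0])))
for n,cc,P in(("obl",crop(148,185),[(97,26),(327,57),(262,408),(17,376)]),("sqt",crop(315,210),[(382,124),(625,50),(721,298),(472,377)])):
    q=np.array([cc(*p,12) for p in P]);print(n,q.mean(0));
    for i in range(4):
        d=q[(i+1)%4]-q[i];print("  ",q[i],np.linalg.norm(d),np.degrees(np.arctan2(d[1],d[0])))
for n,u,v in(("mouse",263,149),("mug",402,148)):print(n,W(u,v,30))
from station import status
import cv2
s=status.sense();print(cv2.Rodrigues(s['tool_rot'])[0])
E
```

```text
C [424.5  -2.4 883.6]
long [433.6  64.6] 133.3197682640153 78.36586997274556
short [442.5 -95. ] 78.90075133994452 88.08215934990078
r1 [666.6  71.8]
r2 [556.5  59.4]
sq [666.8 -85.9]
noz tip [549.7 -66.4]
noz shoulder [550.3 -66.9]
y1 [618.2 -15.6]
y2 [ 580.9 -155. ]
sq edge 48.00992841812884 -95.666220958722
sq edge 50.59330393737483 172.77212635666535
obl [540.8 301.3]
   [649.  363.3] 139.14519438960176 -94.69591616737173
   [637.6 224.6] 204.59167214961317 176.10531898882383
   [433.5 238.5] 140.3186782913278 85.98112570564959
   [443.3 378.5] 206.23670436828698 -4.224383164650636
sqt [ 518.1 -296.9]
   [ 561.8 -201.8] 149.99420159533727 -70.04043544381784
   [ 613.  -342.8] 147.05126029341932 -160.76918802767406
   [ 474.2 -391.3] 148.57620332535282 109.96354701464882
   [ 423.4 -251.6] 147.05038848067267 19.783327003650452
mouse [760.2 153.3]
mug [ 780.9 -178.3]
[[-0.9  0.4 -0. ]
 [ 0.4  0.9 -0. ]
 [-0.  -0.  -1. ]]
```

Request:
drive_tool:
  series:
    - [0, [60, -190, -20], -0.5]
    - [0, [60, -190, -20], -0.5]
    - [0, [60, -190, -20], -0.5]
    - [0, [60, -190, -20], -0.5]
    - [0, [60, -190, -20], -0.5]
  newtons: 50

```text
time: 0.6
tool_pos: [329.5, 395.3, 210.2]
tool_rot: [1.412, 2.804, -0.007]
wrist_force: [-0.0, 0.3, 0.1]
gripper_width: 85.2
grasp_force: 0.0
```

Request:
drive_tool:
  series:
    - [0, [60, -190, -20], -0.5]
    - [0, [60, -190, -20], -0.5]
    - [0, [60, -190, -20], -0.5]
    - [0, [60, -190, -20], -0.5]
    - [0, [60, -190, -20], -0.5]

```text
time: 1.1
tool_pos: [387.8, 206.5, 190.7]
tool_rot: [2.062, 2.369, -0.003]
wrist_force: [0.2, 1.6, 1.5]
gripper_width: 85.8
grasp_force: 0.0
```

Request:
drive_tool:
  series:
    - [0, [48, -148, -90], -0.351]
    - [0, [48, -148, -90], -0.351]
    - [0, [48, -148, -90], -0.351]
    - [0, [48, -148, -90], -0.351]
    - [0, [48, -148, -90], -0.351]

```text
time: 1.6
tool_pos: [433.3, 61.4, 99.3]
tool_rot: [-2.439, -1.979, 0.007]
wrist_force: [-1.2, -0.4, 0.2]
gripper_width: 85.6
grasp_force: 0.0
```

Run:
```python
from station import status, cams
import cv2
d=cams.get_image("wrist");cv2.imwrite("pics/w1.png",d["color"][:,:,::-1])
s=status.sense();print(s['time'],s['tool_pos'],s['tool_rot'],s['qpos'],s['dq'])
d=cams.get_image("side");cv2.imwrite("pics/s1.png",cv2.resize(d["color"][150:300,180:340,::-1],None,fx=4,fy=4))
s=status.sense();print(s['time'],s['tool_pos'],s['tool_rot'])
```

```text
1.65 [433.60691828  63.98150355 100.36065147] [-2.43638222 -1.98226247  0.00373731] [-0.64029356 -0.02937537  0.43029531  2.12143468  0.0146827   1.04933167
 -0.42233468] [-0.02580818 -0.01920623 -0.04826303 -0.02524112 -0.0131156   0.00573343
 -0.01058075]
1.7 [434.00726009  65.57203664 101.14044228] [-2.43397779e+00 -1.98551825e+00  1.04925192e-03]
```

View pics/w1.png

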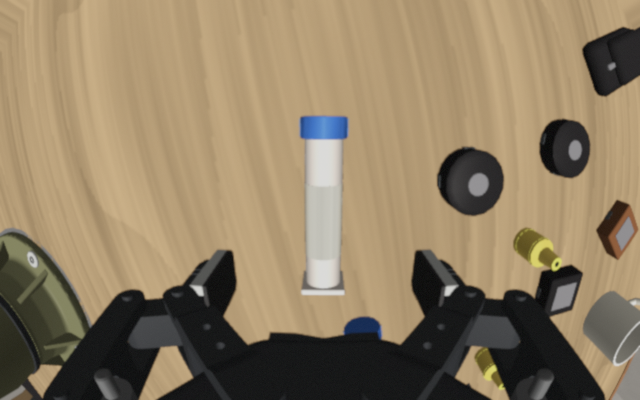

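The wrist view shows the cartridge upright in the picture (column about 323) and midway between the fingers, so it is aligned. Next I descend and grip.

Request:
drive_tool:
  series:
    - [0, [0, 0, -50], 0]
    - [0, [0, 0, -90], 0]
    - [0, [0, 0, -99], 0]
    - [0, [0, 0, -99], 0]
    - [0, [0, 0, -99], 0]

```text
time: 2.2
tool_pos: [435.7, 66.2, 4.0]
tool_rot: [2.432, 1.987, 0.004]
wrist_force: [0.8, -1.2, 0.2]
gripper_width: 85.5
grasp_force: 0.0
```

Request:
drive_tool:
  series:
    - [1, [0, 0, 0], 0]
    - [1, [0, 0, 0], 0]
    - [1, [0, 0, 0], 0]
    - [1, [0, 0, 0], 0]
    - [1, [0, 0, 0], 0]
  newtons: 40

```text
time: 2.7
tool_pos: [434.6, 65.2, 3.0]
tool_rot: [2.434, 1.986, 0.001]
wrist_force: [-1.0, 0.4, 6.0]
gripper_width: 26.4
grasp_force: 39.0
```

Request:
drive_tool:
  series:
    - [1, [0, 0, 30], 0]
    - [1, [0, 0, 80], 0]
    - [1, [10, 20, 90], 0.1]
    - [1, [30, 60, 90], 0.25]
    - [1, [45, 90, 90], 0.4]

```text
time: 3.2
tool_pos: [480.3, 157.3, 93.4]
tool_rot: [1.983, 2.436, 0.005]
wrist_force: [-0.3, 0.5, -1.4]
gripper_width: 26.6
grasp_force: 40.0
```

Request:
drive_tool:
  series:
    - [1, [60, 121, 0], 0.75]
    - [1, [60, 121, 0], 0.75]
    - [1, [60, 121, 0], 0.75]
    - [1, [60, 121, 0], 0.75]
    - [1, [60, 121, 0], 0.75]

```text
time: 3.7
tool_pos: [538.8, 277.4, 91.3]
tool_rot: [-0.95, -2.994, 0.002]
wrist_force: [1.5, -0.7, -1.4]
gripper_width: 26.6
grasp_force: 40.0
```

Request:
drive_tool:
  series:
    - [1, [0, 0, 0], 0.55]
    - [1, [0, 0, 0], 0.55]
    - [1, [0, 0, 0], 0.55]
    - [1, [0, 0, 0], 0.55]
    - [1, [0, 0, 0], 0.55]

```text
time: 4.2
tool_pos: [538.9, 275.8, 91.9]
tool_rot: [-0.114, -3.139, 0.001]
wrist_force: [0.3, -0.8, -0.2]
gripper_width: 26.7
grasp_force: 40.0
```

Request:
drive_tool:
  series:
    - [1, [0, 0, -40], 0]
    - [1, [0, 0, -70], 0]
    - [1, [0, 0, -80], 0]
    - [1, [0, 0, -84.5], 0]
    - [1, [0, 0, -84.5], 0]

```text
time: 4.7
tool_pos: [539.3, 276.1, 8.5]
tool_rot: [0.116, 3.139, 0.0]
wrist_force: [0.9, 0.4, -0.9]
gripper_width: 26.7
grasp_force: 40.1
```

Request:
drive_tool:
  series:
    - [1, [0, 0, -1], 0]
    - [1, [0, 0, -1], 0]
    - [0.5, [0, 0, -1], 0]
    - [0.5, [0, 0, -1], 0]
    - [0.5, [0, 0, -1], 0]

```text
time: 5.2
tool_pos: [539.4, 276.2, 7.2]
tool_rot: [0.114, 3.139, 0.001]
wrist_force: [0.1, 0.3, 0.3]
gripper_width: 42.8
grasp_force: 0.0
```

Request:
drive_tool:
  series:
    - [0.5, [0, 0, 20], 0]
    - [0.5, [0, 0, 70], 0]
    - [0.5, [0, 0, 110], 0]
    - [0, [0, -40, 110], 0]
    - [0, [0, -80, 110], 0]

```text
time: 5.7
tool_pos: [540.1, 197.0, 119.0]
tool_rot: [0.109, 3.136, 0.003]
wrist_force: [0.4, -0.9, -0.3]
gripper_width: 70.1
grasp_force: 0.0
```

Run:
```python
from station import status, cams
import cv2
d=cams.get_image("side");cv2.imwrite("pics/s2.png",cv2.convertScaleAbs(cv2.resize(d["color"][120:290,150:360,::-1],None,fx=3.5,fy=3.5),alpha=1.3))
s=status.sense();print(s['time'],s['tool_pos'],s['tool_rot'],s['wrist_force'])
```

```text
5.75 [540.38113183 186.14772036 117.91834833] [ 0.12568018  3.13749205 -0.00739281] [ 0.22060125 -7.04699465 -0.53127068]
```

View pics/s2.png

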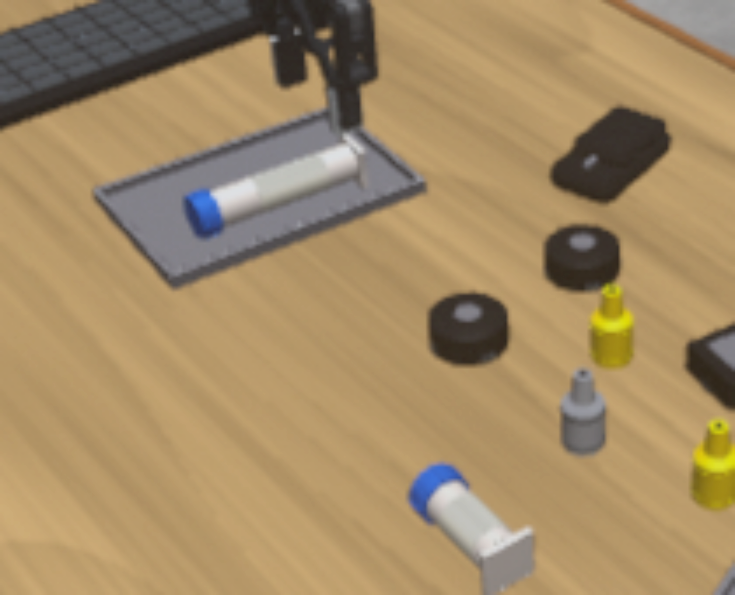

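The cartridge lies flat inside the oblong tray (crop pixel 280,185). Next is the nearer round station.

Request:
drive_tool:
  series:
    - [0, [17, -137, -30], 0]
    - [0, [17, -137, -30], 0]
    - [0, [17, -137, -30], 0]
    - [0, [17, -137, -60], 0]
    - [0, [17, -137, -60], 0]

```text
time: 6.25
tool_pos: [553.3, 57.1, 53.7]
tool_rot: [-0.119, -3.133, 0.002]
wrist_force: [-1.2, 1.4, -0.8]
gripper_width: 85.3
grasp_force: 0.0
```

Request:
drive_tool:
  series:
    - [0, [0, 0, -40], 0]
    - [0, [0, 0, -55], 0]
    - [0, [0, 0, -55], 0]
    - [1, [0, 0, -55], 0]
    - [1, [0, 0, -55], 0]

```text
time: 6.75
tool_pos: [557.5, 59.7, 3.6]
tool_rot: [0.113, 3.137, 0.001]
wrist_force: [0.5, -0.3, 0.1]
gripper_width: 59.2
grasp_force: 0.0
```

Request:
drive_tool:
  series:
    - [1, [0, 0, 0], 0]
    - [1, [0, 0, 0], 0]
    - [1, [0, 0, 0], 0]
    - [1, [0, 0, 30], 0]
    - [1, [0, 0, 70], 0]

```text
time: 7.25
tool_pos: [554.5, 58.8, 71.5]
tool_rot: [-0.114, -3.136, 0.001]
wrist_force: [-0.1, -0.0, -1.0]
gripper_width: 52.3
grasp_force: 42.4
```

Request:
drive_tool:
  series:
    - [1, [-20, 110, 20], -0.65]
    - [1, [-20, 110, 20], -0.65]
    - [1, [-20, 110, 20], -0.65]
    - [1, [-20, 110, 20], -0.65]
    - [1, [-20, 110, 20], -0.65]

```text
time: 7.75
tool_pos: [536.2, 170.7, 93.0]
tool_rot: [1.113, 2.936, 0.002]
wrist_force: [0.1, 0.1, -1.1]
gripper_width: 51.7
grasp_force: 42.4
```

Request:
drive_tool:
  series:
    - [1, [-20, 110, 0], -0.65]
    - [1, [-20, 110, 0], -0.65]
    - [1, [-20, 110, 0], -0.65]
    - [1, [-20, 110, 0], -0.65]
    - [1, [-20, 110, 0], -0.65]

```text
time: 8.25
tool_pos: [515.9, 280.5, 92.6]
tool_rot: [1.993, 2.428, 0.002]
wrist_force: [0.1, -0.4, 0.4]
gripper_width: 52.1
grasp_force: 42.4
```

Request:
drive_tool:
  series:
    - [1, [-14.6, 58, 0], -0.271]
    - [1, [-14.6, 58, 0], -0.271]
    - [1, [-14.6, 58, 0], -0.271]
    - [1, [-14.6, 58, -25], -0.271]
    - [1, [-14.6, 58, -50], -0.271]

```text
time: 8.75
tool_pos: [503.2, 336.2, 42.8]
tool_rot: [2.298, 2.14, 0.005]
wrist_force: [0.2, -0.1, 0.2]
gripper_width: 52.1
grasp_force: 42.4
```

Request:
drive_tool:
  series:
    - [1, [0, 0, 0], 0]
    - [1, [0, 0, 0], 0]

```text
time: 8.95
tool_pos: [502.1, 335.7, 42.3]
tool_rot: [2.301, 2.138, -0.001]
wrist_force: [1.5, -0.1, 0.1]
gripper_width: 52.2
grasp_force: 42.4
```

Request:
drive_tool:
  series:
    - [1, [0, 0, -25], 0]
    - [1, [0, 0, -35], 0]
    - [1, [0, 0, -35.5], 0]
    - [1, [0, 0, -35.5], 0]
    - [0.25, [0, 0, -35.5], 0]

```text
time: 9.45
tool_pos: [502.1, 337.2, 7.2]
tool_rot: [2.301, 2.139, 0.002]
wrist_force: [0.2, -0.7, 0.3]
gripper_width: 63.4
grasp_force: 0.0
```

Request:
drive_tool:
  series:
    - [0.25, [0, 0, 0], 0]
    - [0.25, [0, 0, 0], 0]
    - [0.25, [0, 0, 30], 0]
    - [0.25, [0, 0, 75], 0]
    - [0.25, [0, -30, 90], 0]

```text
time: 9.95
tool_pos: [502.7, 313.0, 100.9]
tool_rot: [-2.293, -2.146, -0.014]
wrist_force: [0.6, 0.2, 0.6]
gripper_width: 64.1
grasp_force: 0.0
```

Request:
drive_tool:
  series:
    - [0, [24, -187, 20], 0]
    - [0, [24, -187, 20], 0]
    - [0, [24, -187, 20], 0]
    - [0, [24, -187, 20], 0]
    - [0, [24, -187, 20], 0]

```text
time: 10.45
tool_pos: [527.0, 112.5, 117.5]
tool_rot: [2.31, 2.125, 0.0]
wrist_force: [-1.1, 0.1, 0.3]
gripper_width: 85.1
grasp_force: 0.0
```

Request:
drive_tool:
  series:
    - [0, [24.5, -187, -20], 0]
    - [0, [24.5, -187, -20], 0]
    - [0, [24.5, -187, -20], 0]
    - [0, [24.5, -187, -20], 0]
    - [0, [24.5, -187, -20], 0]

```text
time: 10.95
tool_pos: [549.6, -74.0, 96.2]
tool_rot: [2.309, 2.126, -0.004]
wrist_force: [-0.1, -0.3, -0.2]
gripper_width: 85.5
grasp_force: 0.0
```

Request:
drive_tool:
  series:
    - [0, [0, 0, 0], 0]
    - [0, [0, 0, -20], 0]
    - [0, [0, 0, -20], 0]

```text
time: 11.25
tool_pos: [548.5, -64.0, 74.4]
tool_rot: [-2.295, -2.141, 0.004]
wrist_force: [-0.3, 0.1, 0.0]
gripper_width: 85.6
grasp_force: 0.0
```

Run:
```python
from station import status, cams
import cv2
d=cams.get_image("wrist");cv2.imwrite("pics/w2.png",d["color"][:,:,::-1])
s=status.sense();print(s['time'],s['tool_pos'],s['tool_rot'],s['wrist_force'])
```

```text
11.3 [549.10444229 -64.46960736  75.40291157] [-2.29578083 -2.14098823  0.00238782] [ 0.28416251 -0.02260486  0.85657871]
```

View pics/w2.png

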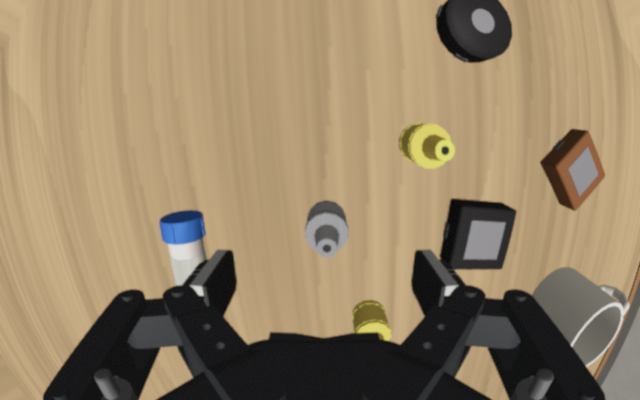

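The steel nozzle (325,230) is midway between the fingers. The yellow ones are clear of them, so I descend.

Request:
drive_tool:
  series:
    - [0, [0, 0, -40], 0]
    - [0, [0, 0, -70], 0]
    - [0, [0, 0, -74.2], 0]
    - [0, [0, 0, -74.2], 0]
    - [1, [0, 0, -74.2], 0]

```text
time: 11.8
tool_pos: [551.6, -66.6, 3.9]
tool_rot: [2.299, 2.138, 0.003]
wrist_force: [0.5, 0.1, -0.3]
gripper_width: 73.2
grasp_force: 0.0
```

Request:
drive_tool:
  series:
    - [1, [0, 0, 0], 0]
    - [1, [0, 0, 0], 0]
    - [1, [0, 0, 0], 0]
    - [1, [0, 0, 0], 0]
    - [1, [0, 0, 20], 0]

```text
time: 12.3
tool_pos: [547.9, -66.7, 20.5]
tool_rot: [-2.299, -2.137, 0.006]
wrist_force: [0.1, 1.1, -1.1]
gripper_width: 26.8
grasp_force: 39.6
```

Request:
drive_tool:
  series:
    - [1, [0, 0, 50], 0]
    - [1, [0, 0, 90], 0]
    - [1, [0, 40, 100], 0]
    - [1, [6, 90, 100], 0]
    - [1, [12, 135, 100], 0]

```text
time: 12.8
tool_pos: [562.3, 69.8, 123.2]
tool_rot: [2.302, 2.138, 0.004]
wrist_force: [0.7, 0.9, -2.1]
gripper_width: 26.9
grasp_force: 39.7
```

Request:
drive_tool:
  series:
    - [1, [30, 220, 0], 0]
    - [1, [30, 220, 0], 0]
    - [1, [30, 220, 0], 0]
    - [1, [30, 220, 0], 0]
    - [1, [30, 220, 0], 0]

```text
time: 13.3
tool_pos: [590.5, 295.2, 121.5]
tool_rot: [-2.292, -2.145, -0.002]
wrist_force: [-0.0, 1.0, -1.3]
gripper_width: 26.9
grasp_force: 39.7
```

Request:
drive_tool:
  series:
    - [1, [6, 42, -5], 0]
    - [1, [6, 42, -50], 0]
    - [1, [6, 42, -80], 0]
    - [1, [6, 42, -80], 0]
    - [1, [6, 42, -80], 0]

```text
time: 13.8
tool_pos: [598.0, 329.5, 42.1]
tool_rot: [2.301, 2.138, -0.002]
wrist_force: [0.4, 1.0, -0.4]
gripper_width: 26.7
grasp_force: 39.8
```

Request:
drive_tool:
  series:
    - [1, [0, 0, -25], 0]
    - [1, [0, 0, -35], 0]
    - [1, [0, 0, -35.5], 0]
    - [1, [0, 0, -35.5], 0]
    - [1, [0, 0, -35.5], 0]

```text
time: 14.3
tool_pos: [598.6, 330.3, 7.9]
tool_rot: [2.301, 2.139, 0.002]
wrist_force: [-0.0, -0.3, -1.0]
gripper_width: 26.9
grasp_force: 39.9
```

Request:
drive_tool:
  series:
    - [0.5, [0, 0, 0], 0]
    - [0.5, [0, 0, 0], 0]
    - [0.5, [0, 0, 30], 0]
    - [0.5, [0, 0, 75], 0]
    - [0.5, [0, 0, 110], 0]

```text
time: 14.8
tool_pos: [598.6, 330.1, 119.1]
tool_rot: [2.301, 2.138, 0.002]
wrist_force: [0.5, 1.1, 0.3]
gripper_width: 42.5
grasp_force: 0.0
```

Request:
drive_tool:
  series:
    - [0, [55, -210, 0], 0]
    - [0, [55, -210, 0], 0]
    - [0, [55, -210, 0], 0]
    - [0, [55, -210, 0], 0]
    - [0, [55, -210, 0], 0]

```text
time: 15.3
tool_pos: [654.6, 111.3, 117.7]
tool_rot: [2.307, 2.126, -0.002]
wrist_force: [0.1, -1.0, 0.4]
gripper_width: 85.5
grasp_force: 0.0
```

Request:
drive_tool:
  series:
    - [0, [13.5, -48.4, 0], 0]
    - [0, [13.5, -48.4, -40], 0]
    - [0, [13.5, -48.4, -70], 0]
    - [0, [13.5, -48.4, -70], 0]
    - [0, [13.5, -48.4, -70], 0]

```text
time: 15.8
tool_pos: [666.5, 72.4, 46.9]
tool_rot: [-2.3, -2.14, 0.001]
wrist_force: [0.8, 0.1, 0.6]
gripper_width: 85.1
grasp_force: 0.0
```

Request:
drive_tool:
  series:
    - [0, [0, 0, -35], 0]
    - [0, [0, 0, -44.5], 0]
    - [0, [0, 0, -44.5], 0]
    - [1, [0, 0, -44.5], 0]
    - [1, [0, 0, -44.5], 0]

```text
time: 16.3
tool_pos: [667.9, 71.9, 4.2]
tool_rot: [2.3, 2.138, 0.004]
wrist_force: [-0.4, -0.2, -0.5]
gripper_width: 59.4
grasp_force: 0.0
```

Request:
drive_tool:
  series:
    - [1, [0, 0, 0], 0]
    - [1, [0, 0, 0], 0]
    - [1, [0, 0, 0], 0]
    - [1, [0, 0, 40], 0]
    - [1, [0, 0, 90], 0]

```text
time: 16.8
tool_pos: [664.4, 71.5, 90.9]
tool_rot: [-2.299, -2.137, 0.007]
wrist_force: [0.8, 0.6, -0.4]
gripper_width: 52.1
grasp_force: 42.3
```

Request:
drive_tool:
  series:
    - [1, [-80, -168, 0], 0.2]
    - [1, [-80, -168, 0], 0.2]
    - [1, [-80, -168, 0], 0.2]
    - [1, [-80, -168, 0], 0.2]
    - [1, [-80, -168, 0], 0.2]

```text
time: 17.3
tool_pos: [583.8, -104.3, 93.2]
tool_rot: [2.087, 2.346, -0.003]
wrist_force: [0.0, 0.2, -0.1]
gripper_width: 52.0
grasp_force: 42.3
```

Request:
drive_tool:
  series:
    - [1, [-80.5, -168, 0], 0.22]
    - [1, [-80.5, -168, 0], 0.22]
    - [1, [-80.5, -168, 0], 0.22]
    - [1, [-80.5, -168, 0], 0.22]
    - [1, [-80.5, -168, -30], 0.22]

```text
time: 17.8
tool_pos: [506.1, -272.9, 66.7]
tool_rot: [1.811, 2.554, -0.001]
wrist_force: [1.2, -0.7, 0.4]
gripper_width: 52.2
grasp_force: 42.3
```

Request:
drive_tool:
  series:
    - [1, [0, 0, -20], 0]
    - [1, [0, 0, -30], 0]
    - [1, [0, 0, -30], 0]
    - [1, [0, 0, -50], 0]
    - [1, [0, 0, -55.5], 0]

```text
time: 18.3
tool_pos: [506.9, -263.8, 8.2]
tool_rot: [-1.803, -2.572, -0.002]
wrist_force: [-12.5, 7.2, 40.6]
gripper_width: 52.0
grasp_force: 46.0
```

Request:
drive_tool:
  series:
    - [1, [0, 0, 0], 0]
    - [1, [0, 0, 0], 0]
    - [0.25, [0, 0, 0], 0]
    - [0.25, [0, 0, 0], 0]
    - [0.25, [0, 0, 0], 0]

```text
time: 18.8
tool_pos: [506.4, -264.3, 6.9]
tool_rot: [1.804, 2.571, 0.0]
wrist_force: [0.1, 0.7, 0.0]
gripper_width: 64.2
grasp_force: 0.0
```

Request:
drive_tool:
  series:
    - [0.25, [0, 0, 30], 0]
    - [0.25, [0, 0, 75], 0]
    - [0.25, [0, 0, 110], 0]
    - [0, [0, 0, 110], 0]
    - [0, [0, 0, 110], 0]

```text
time: 19.3
tool_pos: [506.6, -264.5, 117.4]
tool_rot: [1.803, 2.57, 0.001]
wrist_force: [-0.0, 0.7, -1.0]
gripper_width: 85.1
grasp_force: 0.0
```

Request:
drive_tool:
  series:
    - [0.12, [140, 155, 0], -0.4]
    - [0.12, [140, 155, 0], -0.4]
    - [0.12, [140, 155, 0], -0.4]
    - [0.12, [140, 155, 0], -0.4]
    - [0.12, [140, 155, 0], -0.4]

```text
time: 19.8
tool_pos: [648.7, -100.3, 113.6]
tool_rot: [-2.266, -2.171, -0.002]
wrist_force: [0.6, 0.6, 0.7]
gripper_width: 75.3
grasp_force: 0.0
```

Request:
drive_tool:
  series:
    - [0.12, [20.7, 23.2, 0], -0.06]
    - [0.12, [20.7, 23.2, -30], -0.06]
    - [0.12, [20.7, 23.2, -30], -0.06]
    - [0.12, [20.7, 23.2, -30], -0.06]

```text
time: 20.2
tool_pos: [664.8, -87.1, 84.7]
tool_rot: [-2.343, -2.09, 0.006]
wrist_force: [-0.7, -0.8, 0.6]
gripper_width: 75.1
grasp_force: 0.0
```

Run:
```python
from station import status, cams
import cv2
d=cams.get_image("wrist");cv2.imwrite("pics/w3.png",d["color"][:,:,::-1])
s=status.sense();print(s['time'],s['tool_pos'],s['tool_rot'],s['wrist_force'])
```

```text
20.25 [665.72400573 -87.59207991  86.20628758] [-2.34461244 -2.09014009  0.00292145] [ 0.68684361 -0.73459643  0.16584132]
```

View pics/w3.png

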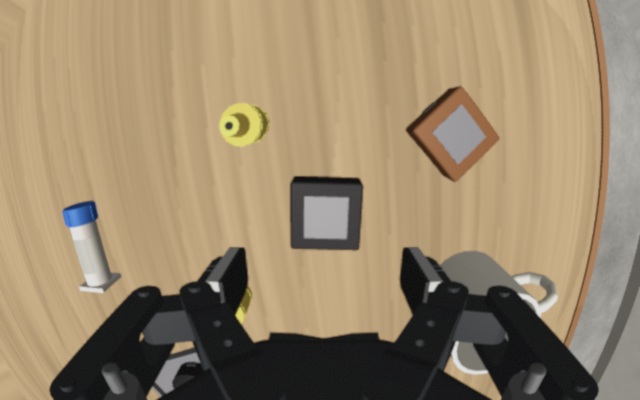

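The black square (326,213) is aligned and centred between the fingers. The brown one and the mug are clear.

Request:
drive_tool:
  series:
    - [0.12, [0, 0, -40], 0]
    - [0.12, [0, 0, -75], 0]
    - [0.12, [0, 0, -84.5], 0]
    - [0.12, [0, 0, -84.5], 0]
    - [1, [0, 0, -84.5], 0]

```text
time: 20.75
tool_pos: [668.1, -87.0, 4.3]
tool_rot: [2.342, 2.09, 0.003]
wrist_force: [-0.0, -0.5, 0.4]
gripper_width: 62.5
grasp_force: 0.0
```

Request:
drive_tool:
  series:
    - [1, [0, 0, 0], 0]
    - [1, [0, 0, 0], 0]
    - [1, [0, 0, 0], 0]
    - [1, [0, 0, 40], 0]
    - [1, [0, 0, 90], 0]

```text
time: 21.25
tool_pos: [664.7, -85.6, 91.1]
tool_rot: [-2.341, -2.09, 0.006]
wrist_force: [1.2, -0.3, 0.7]
gripper_width: 49.0
grasp_force: 43.3
```

Request:
drive_tool:
  series:
    - [1, [-100, -180, 0], 0.35]
    - [1, [-100, -180, 0], 0.35]
    - [1, [-100, -180, 0], 0.35]
    - [1, [-100, -180, 0], 0.35]
    - [1, [-100, -180, 0], 0.35]

```text
time: 21.75
tool_pos: [561.6, -275.4, 93.6]
tool_rot: [1.956, 2.455, -0.007]
wrist_force: [0.5, -0.9, -0.4]
gripper_width: 49.0
grasp_force: 43.4
```

Request:
drive_tool:
  series:
    - [1, [-36.9, -64, 0], 0.11]
    - [1, [-36.9, -64, 0], 0.11]
    - [1, [-36.9, -64, -40], 0.11]
    - [1, [-36.9, -64, -50], 0.11]
    - [1, [-36.9, -64, -50], 0.11]

```text
time: 22.25
tool_pos: [528.9, -328.2, 40.4]
tool_rot: [-1.801, -2.569, -0.0]
wrist_force: [-0.6, 0.2, -0.8]
gripper_width: 49.2
grasp_force: 43.3
```

Request:
drive_tool:
  series:
    - [1, [0, 0, -20], 0]
    - [1, [0, 0, -30], 0]
    - [1, [0, 0, -34], 0]
    - [1, [0, 0, -35.5], 0]
    - [1, [0, 0, -35.5], 0]

```text
time: 22.75
tool_pos: [530.2, -328.8, 9.0]
tool_rot: [-1.802, -2.571, -0.003]
wrist_force: [-4.6, 4.7, 10.9]
gripper_width: 49.1
grasp_force: 44.7
```

Request:
drive_tool:
  series:
    - [1, [0, 0, 0], 0]
    - [0.28, [0, 0, 0], 0]
    - [0.28, [0, 0, 0], 0]
    - [0.28, [0, 0, 0], 0]
    - [0.28, [0, 0, 20], 0]

```text
time: 23.25
tool_pos: [528.0, -328.8, 24.3]
tool_rot: [-1.801, -2.568, 0.002]
wrist_force: [0.2, -0.4, -0.1]
gripper_width: 61.0
grasp_force: 0.0
```

Request:
drive_tool:
  series:
    - [0.28, [0, 0, 50], 0]
    - [0.28, [0, 0, 100], 0]
    - [0.28, [0, 0, 120], 0]
    - [0.28, [-30, 30, 130], 0]
    - [0.28, [-60, 60, 130], 0]

```text
time: 23.75
tool_pos: [470.3, -271.0, 158.2]
tool_rot: [1.804, 2.567, -0.001]
wrist_force: [-0.2, 1.2, 0.3]
gripper_width: 61.5
grasp_force: 0.0
```

Request:
drive_tool:
  series:
    - [0.28, [0, 180, 0], 0]
    - [0.28, [0, 180, 0], 0]
    - [0.28, [0, 180, 0], 0]
    - [0.28, [0, 180, 0], 0]
    - [0.28, [0, 180, 0], 0]

```text
time: 24.25
tool_pos: [470.0, -84.8, 156.7]
tool_rot: [-1.793, -2.578, -0.003]
wrist_force: [0.2, -0.2, 0.3]
gripper_width: 61.7
grasp_force: 0.0
```

Run:
```python
from station import status, cams
import cv2
for n,w in(("top",slice(140,540)),("side",slice(140,480))):
    d=cams.get_image(n);cv2.imwrite(f"pics/{n}9.png",cv2.convertScaleAbs(cv2.resize(d["color"][120:370,w,::-1],None,fx=2,fy=2,interpolation=2),alpha=1.3))
s=status.sense();print(s['time'],s['tool_pos'],s['wrist_force'])
```

```text
24.35 [469.96329887 -90.11342253 156.82597228] [-0.27349492 -0.75392488 -0.86657298]
```

View pics/top9.png

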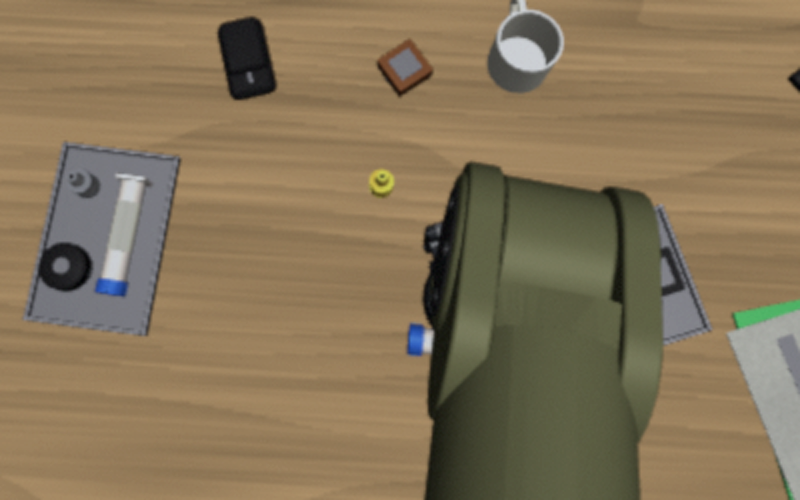

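View pics/side9.png

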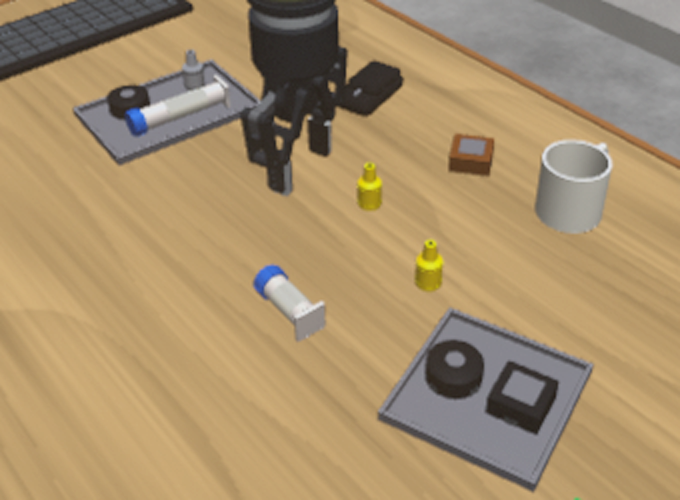

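Both trays look right. The oblong tray holds the cartridge, nozzle and one round station, and the square tray holds the round and square stations, all flat inside the rims. I'll let the arm settle, then hand in.

Request:
drive_tool:
  series:
    - [0.28, [0, 0, 20], 0]
    - [0.28, [0, 0, 20], 0]
    - [0.28, [0, 0, 20], 0]
    - [0.28, [0, 0, 20], 0]
    - [0.28, [0, 0, 20], 0]

```text
time: 24.85
tool_pos: [469.3, -90.6, 175.9]
tool_rot: [-1.805, -2.57, 0.001]
wrist_force: [-0.5, 1.0, -0.3]
gripper_width: 61.5
grasp_force: 0.0
```

Run:
```python
from station import arm
from h import *
o=np.radians(-4.3);Ro=np.array([[np.cos(o),np.sin(o)],[-np.sin(o),np.cos(o)]])
print(Ro@(W(172,252.3,28)-[541,301.3]))
print(arm.close_job())
```

```text
[-40.25542847  31.28999808]
the job is handed in; nothing more can be done
None
```

Both kits are made up as asked, and I handed the job in at about 25 s. The last pictures showed every piece flat inside its tray, with the short cartridge, mouse and mug left alone; the hand-in call returned no verdict.

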